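# Consolidate the padlock trays and stack the empties

## Task

Bring all four padlocks together in the tray that already holds two, each standing upright and fully down in a pocket of its own, and stack the two trays this empties squarely on the tray that was empty from the start, each nested fully home in the one below. Leave the filled tray and the bottom tray of the stack where they stand on the bench, and do not push or knock over the other things lying about.

Things in the scene. Friction and masses are not known exactly. Their poses are not given: they have to be found in the camera images.
- tray_a_mid (a point): Grey plastic tray that holds two padlocks (any two pockets). All four trays are alike: 179 mm long (x), 42 wide (y), 28 high, 0.13 kg, an open row of four pockets centred at x = -61.5, -20.5, 20.5, 61.5 mm, each 38 (x) by 24 (y) mm, floor 10 mm above the underside, dividers up to 23 mm, outer rim up to 28 mm. Point: its centre, 14 mm above the underside; z up.
- tray_b_mid (a point): Tray like tray_a, holding one padlock in any pocket. Same point and axes. Its flat long sides (4 to 28 mm above the underside) can be gripped across the 42 mm width; when stacking, fingers that reach below its underside would meet the tray below, which has the same outline.
- tray_c_mid (a point): Tray like tray_a, holding one padlock in any pocket. Same point and axes. Trays nest: the foot under each (165 by 28 mm, 4 mm deep) drops with 3 mm play all round into the 5 mm deep recess inside the rim of the tray below, either way round; the upper tray then sits on the rim, 24 mm higher.
- tray_d_mid (a point): Tray like tray_a, empty at the start, at the far left or far right of the row of four trays: the base of the stack of empties. Same point and axes.
- padlock_1_mid (a point): Padlock, upright in any pocket of tray_a. All four alike: brass body 32 mm wide (x), 18 thick (y), 38 high, closed steel shackle 27 mm wide, 6 thick, up to 61.5 mm above the underside; about 0.17 kg; front and back alike. In a pocket its underside is 10 mm above the tray's, so the body stands 20 mm proud of the rim, x along the tray. Point: the brass body's centre, 19 mm above the underside; z up.
- padlock_2_mid (a point): Padlock like padlock_1, upright in any pocket of tray_a at the start. Same point and axes.
- padlock_3_mid (a point): Padlock like padlock_1, upright in any pocket of tray_b at the start. Same point and axes.
- padlock_4_mid (a point): Padlock like padlock_1, upright in any pocket of tray_c at the start. Same point and axes.
- oil_bottle: Bystander: small upright amber bottle, 28 mm across, 80 mm high, standing loose between two trays. Origin at the centre of its underside.
- pin_jar: Bystander: small upright glass jar, 31 mm across, 50 mm high, loose between two trays. Origin at the centre of its underside.
- lock_barrel: Bystander: loose steel door-lock barrel lying between two trays, 60 mm long (x), 17 mm wide, 33 mm high. Origin at the centre of its underside.
- hammer: Bystander: hammer, 240 mm long, under 40 mm high, lying across beyond the trays on the right. Origin at its middle, x along it.
- mug: Bystander: white mug, 76 mm across with a handle, 85 mm high, beyond the trays on the left. Origin at the centre of its underside.
- key_stand: Fixed obstacle beyond the middle of the row of trays: upright post with two tiers of hanging keys, 80 mm across and 310 mm high. Origin at the centre of its foot.

How it is judged:
At the end, for the whole second after the job is handed in: All four padlocks upright (0.15 rad) and fully down (5 mm) in tray_a; tray_a and tray_d level on the bench within 40 mm of their start; tray_b and tray_c, either order, nested on tray_d: 24 and 48 mm higher (2.5 mm), aligned to 0.12 rad, offset under 7 mm (first), 12 mm (second) (x of padlock_1_mid in the frame of tray_a_mid between -0.07 and 0.07 m and y of padlock_1_mid in the frame of tray_a_mid between -0.01 and 0.01 m and z of padlock_1_mid in the frame of tray_a_mid between 0.01 and 0.0195 m and angle between each of padlock_1_mid, padlock_2_mid, padlock_3_mid, padlock_4_mid's own z axis and vertical below 0.15 rad and x of padlock_2_mid in the frame of tray_a_mid between -0.07 and 0.07 m and y of padlock_2_mid in the frame of tray_a_mid between -0.01 and 0.01 m and z of padlock_2_mid in the frame of tray_a_mid between 0.01 and 0.0195 m and x of padlock_3_mid in the frame of tray_a_mid between -0.07 and 0.07 m and y of padlock_3_mid in the frame of tray_a_mid between -0.01 and 0.01 m and z of padlock_3_mid in the frame of tray_a_mid between 0.01 and 0.0195 m and x of padlock_4_mid in the frame of tray_a_mid between -0.07 and 0.07 m and y of padlock_4_mid in the frame of tray_a_mid between -0.01 and 0.01 m and z of padlock_4_mid in the frame of tray_a_mid between 0.01 and 0.0195 m and angle between each of tray_a_mid, tray_d_mid's own z axis and vertical below 0.08 rad and height (world z) of each of tray_a_mid, tray_d_mid below 0.018 m and distance of each of tray_a_mid, tray_d_mid from where it was at the start of the episode below 0.04 m and ((x of tray_b_mid in the frame of tray_d_mid between -0.007 and 0.007 m and y of tray_b_mid in the frame of tray_d_mid between -0.007 and 0.007 m and z of tray_b_mid in the frame of tray_d_mid between 0.0215 and 0.0265 m and angle between the x axis of each of tray_b_mid, tray_c_mid and the x axis of tray_d_mid, either way round below 0.12 rad and angle between each of tray_b_mid, tray_c_mid's own z axis and vertical below 0.06 rad and x of tray_c_mid in the frame of tray_d_mid between -0.012 and 0.012 m and y of tray_c_mid in the frame of tray_d_mid between -0.012 and 0.012 m and z of tray_c_mid in the frame of tray_d_mid between 0.0455 and 0.0505 m) or (x of tray_c_mid in the frame of tray_d_mid between -0.007 and 0.007 m and y of tray_c_mid in the frame of tray_d_mid between -0.007 and 0.007 m and z of tray_c_mid in the frame of tray_d_mid between 0.0215 and 0.0265 m and angle between the x axis of each of tray_c_mid, tray_b_mid and the x axis of tray_d_mid, either way round below 0.12 rad and angle between each of tray_c_mid, tray_b_mid's own z axis and vertical below 0.06 rad and x of tray_b_mid in the frame of tray_d_mid between -0.012 and 0.012 m and y of tray_b_mid in the frame of tray_d_mid between -0.012 and 0.012 m and z of tray_b_mid in the frame of tray_d_mid between 0.0455 and 0.0505 m))); the robot touches nothing.
It fails at once if the oil bottle, pin jar or lock barrel is pushed more than 30 mm or knocked over (distance of any of oil_bottle, pin_jar, lock_barrel from where it was at the start of the episode above 0.03 m or angle between any of oil_bottle, pin_jar, lock_barrel's own z axis and vertical above 0.5 rad).
It fails at once if the hammer is pushed more than 30 mm (distance of hammer from where it was at the start of the episode above 0.03 m).
It fails at once if the mug is pushed more than 30 mm or knocked over (distance of mug from where it was at the start of the episode above 0.03 m or angle between mug's own z axis and vertical above 0.5 rad).
It also fails if it takes over 70 s, if anything falls off the work surface, if the arm or the gripper's body presses on something with over 40 N, if the wrist force passes 120 N, or if a joint passes its speed limit or range.

## Robot

A 7-joint arm with a two-finger parallel gripper is mounted at the origin on the work surface. World frame = base frame: x ahead of the robot, y to its left, z up, the work surface at z = 0. Lengths are in m, angles in rad, forces in N, time in s.
With the tool pointing down it reaches from about 0.35 to 0.9 m from the base axis. Payload 8.1 kg.
Tool frame: the origin (TCP) lies at the very end of the fingers, on their centre line; the grasp point (between the pads) lies 19 mm behind it; z points along the fingers, y is the line along which they close (so a half turn about z gives the same grasp; the last joint's range is limited). The gripper opens to 92 mm and grips with 3 to 60 N. Pads are 19 mm wide; open, the fingers measure 130 mm over their backs; the gripper's body (75 mm by 190 mm) begins 47 mm behind the grasp point.
Start: joints at [1.167, 0.434, 0.025, 1.573, -0.012, 1.134, -0.075], TCP at [0.185, -0.597, 0.227] pointing down, gripper open.
Joint ranges: [-2.62, 2.62], [-0.44, 2.09], [-1.27, 1.32], [0.08, 2.57], [-1.32, 4.46], [0.12, 2], [-2.74, 2.74]. Speed limits (rad/s): [2.22, 2.22, 3.01, 3.01, 3.14, 3.14, 3.14].

## Interface

Orientations are given as a rotation vector (axis times angle).
In Python, from cell import arm gives the robot as it stands.
- The arm moves only by the tool drive_tool, never from a script. Its argument "targets" is a list of rows, each a list of 7 numbers: the turn, a rotation vector about the world's x, y, z in units of 5 degrees (1.0 is 5 degrees), then the shift along the world's x, y, z in units of 40 mm (1.0 is 40 mm), then the opening, from 0 (shut) to 1 (fully open). In form: [[wx, wy, wz, dx, dy, dz, fingers], ...]. A call has 1 to 5 rows; each row is the pose to reach, as a shift and turn from the pose commanded when the call began; what a row does not reach only later rows make up. A row lasts 1/10 s, in which the tool goes at most 50 mm and 8.59 degrees, less where a joint would pass 70% of its speed; a pose out of reach is approached as far as the arm can. A call with a gripper value outside its range is refused whole. The fingers move at their own pace and stop on an object; "force" is the grip in N (left out, the last holds). Time passes only in rows, so rows that repeat a pose let the fingers close. It gives the time, the measured TCP pose, the force, the opening and the grip force at its end, in the units of the state.
- arm.observe(): the state, without advancing time (a new reading comes with each control period).
- arm.get_image(name): name is "scene" or "top" or "wrist"; returns a dict with "pixels" (420x560x3 uint8, red, green, blue), "intrinsics" (3x3 intrinsics, pixels), "rvec" (rotation vector, rad) and "tvec" (3), from world to camera coordinates, as OpenCV has them; the wrist camera has in their place "mount" (4x4, takes a point from camera to tool coordinates, whose origin is the TCP and whose axes are the flange's). Camera axes: x right, y down, z forward; pixel columns grow to the right and rows downward; lengths in m; the calibration is good to about 2 mm. The wrist camera is an equidistant fisheye: a pixel r from the principal point sees the ray r / f radians off the axis. A picture is of the moment at which its call begins: read the wrist's pose just before it. There is no depth.
- arm.sign_off(): hands the job in; it is judged then, once.
The state is a dict: "clock": time; "joints": joint angles; "dq": joint speeds; "joint_efforts": joint torques, N m; "position": TCP position; "ee_rot": TCP orientation; "force": force on the tool from outside, world axes, zero at the start; "ft_torque": the same for the moment, N m; "width": opening from 0.0 (shut) to 1.0 (fully open); "gripper_force": force on a finger pad.
Only numpy, scipy, OpenCV 4.12 (cv2) and the standard library are available. Lean on these libraries where they do the work, as an engineer would, in place of code of your own. Each camera call takes 0.05 s, during which the arm holds its last target. There are 200 camera calls.

## Working session

There is one attempt and no reset: what is moved stays moved. The work goes in short steps, Python scripts to look and compute and a tool call to move; the robot and the scene stay as the last step left them, time stands still between calls to the robot, and variables do not carry over. Pictures are saved under pics/ and viewed, at most 11 in all, crops included, and the job is handed in when it is done.

Besides the shell and the picture viewer there is one more tool, called after "Emit:" as name([rows], argument=value, ...), one row to a line, values as JSON. drive_tool: Moves the arm, as the interface text tells. Its arguments: {"type":"object","properties":{"targets":{"type":"array"},"force":{"type":"number"}},"required":["targets"]}

```bash
mkdir -p pics; cat > h.py <<'E'
import numpy as np, cv2
from cell import arm
def grab(name):
    s=arm.observe(); d=arm.get_image(name); d['state']=s; return d
def ray_plane(d,uv,z):
    K=np.array(d['intrinsics']);R=cv2.Rodrigues(np.array(d['rvec'],float))[0];t=np.array(d['tvec'],float).ravel()
    uv=np.atleast_2d(np.array(uv,float)); r=np.c_[uv,np.ones(len(uv))]@np.linalg.inv(K).T@R; c=-R.T@t
    return c+r*((z-c[2])/r[:,2])[:,None]
def save(d,n): cv2.imwrite('pics/'+n,d['pixels'][:,:,::-1])
E
python3 - <<'E'
from h import *
np.set_printoptions(precision=3,suppress=True)
for n in('scene','top'):
    d=grab(n); save(d,n+'0.png'); np.savez(n+'0.npz',**{k:d[k] for k in('pixels','intrinsics','rvec','tvec')})
    R=cv2.Rodrigues(np.array(d['rvec'],float))[0]; print(n,d['intrinsics'],(-R.T@np.array(d['tvec']).ravel()),R)
s=arm.observe();print(s)
E
```

```text
scene [[383.784   0.    281.686]
 [  0.    383.784 200.049]
 [  0.      0.      1.   ]] [1.025 0.494 0.599] [[-0.748  0.664  0.007]
 [ 0.409  0.469 -0.783]
 [-0.523 -0.582 -0.623]]
top [[481.055   0.    277.683]
 [  0.    481.055 212.82 ]
 [  0.      0.      1.   ]] [0.389 0.01  1.141] [[-0.066 -0.998 -0.002]
 [-0.977  0.066 -0.203]
 [ 0.203 -0.011 -0.979]]
{'clock': 0.1, 'joints': array([ 1.167,  0.435,  0.025,  1.574, -0.012,  1.134, -0.075]), 'dq': array([ 0.001, -0.001,  0.002, -0.003,  0.   ,  0.001,  0.   ]), 'joint_efforts': array([  0.004, -66.913,   0.989, -31.514,  -0.06 ,   0.037,   0.   ]), 'position': array([ 0.185, -0.597,  0.226]), 'ee_rot': array([-3.105, -0.47 ,  0.001]), 'force': array([0.186, 0.065, 0.138]), 'ft_torque': array([ 0.056,  0.021, -0.036]), 'gripper_force': 0.0, 'width': 0.9976388064669537}
```

View pics/top0.png

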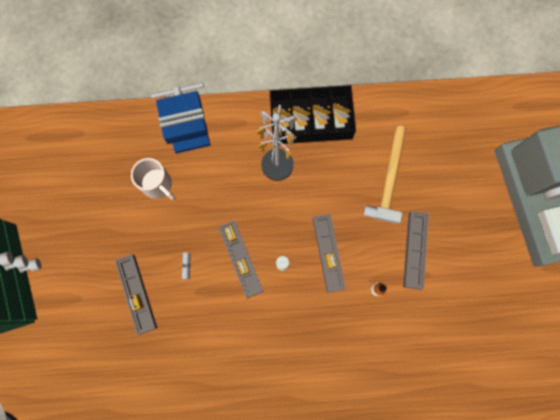

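View pics/scene0.png

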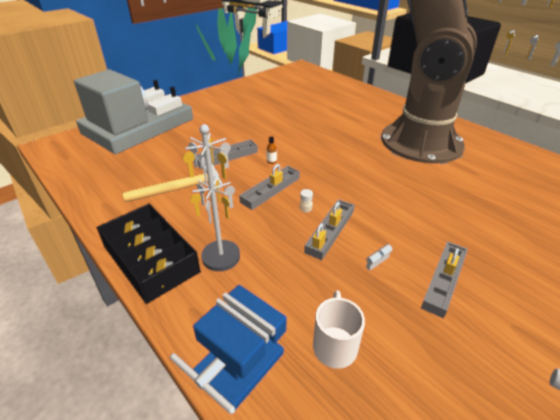

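Top view: tray with one lock at (136,294), tray_a with two at (241,259), tray with one at (328,253), and the empty tray_d at (416,250). The barrel is at (186,265), the jar at (282,263), the bottle at (379,289), the mug at (151,178), the stand at (277,165) and the hammer head at (383,214).

```bash
python3 - <<'E'
from h import *
np.set_printoptions(precision=3,suppress=True)
d=dict(np.load('top0.npz')); p=d['pixels']; hsv=cv2.cvtColor(p,cv2.COLOR_RGB2HSV)
g=((hsv[...,1]<70)&(hsv[...,2]<140)).astype(np.uint8)
y=((hsv[...,0]>18)&(hsv[...,0]<32)&(hsv[...,1]>110)&(hsv[...,2]>110)).astype(np.uint8)
for n,(u,v) in dict(W=(136,294),A=(241,259),X=(328,253),D=(416,250)).items():
    m=np.zeros_like(g); cv2.ellipse(m,((u,v),(56,100),-15 if u<300 else (-8 if u<400 else 5)),1,-1); m&=g
    m=cv2.morphologyEx(m,cv2.MORPH_OPEN,np.ones((2,2)))
    pts=np.argwhere(m)[:,::-1].astype(float)
    k=[c for c in cv2.findContours(m,0,2)[0] if cv2.contourArea(c)>40]
    P=ray_plane(d,np.vstack(k)[:,0],.022)[:,:2].astype(np.float32)
    r=cv2.minAreaRect(P); 
    b=cv2.boxPoints(r); e=max([b[1]-b[0],b[2]-b[1]],key=np.linalg.norm); 
    print(n,np.array(r[0]),np.array(r[1]),'ang',np.degrees(np.arctan2(e[1],e[0])), 'radius',np.hypot(*r[0]))
    my=np.zeros_like(g); cv2.ellipse(my,((u,v),(40,90),-15 if u<300 else 0),1,-1)
    N,_,st,c=cv2.connectedComponentsWithStats(my&y)
    for i in range(1,N):
        if st[i,4]>8: print('  lock',c[i],st[i,4],ray_plane(d,c[i],.045)[0])
for n,uv,z in(('barrel',(186,265),.033),('jar',(282,263),.05),('bottle',(382,288),.08),('bottlefoot',(375,291),.0),('hammerhead',(383,214),.03),('hamL',(365,211),.03),('hamR',(402,217),.03),('mug',(150,173),.085),('stand',(277,165),0)): print(n,ray_plane(d,uv,z)[0])
im=np.hstack([cv2.resize(x[220:340,100:440],None,fx=2.3,fy=2.3,interpolation=2) for x in (p,)])
E
```

```text
W [0.451 0.334] [0.177 0.043] ang 16.508007 radius 0.5611628761180756
  lock [135.424 302.847] 85 [0.432 0.329 0.045]
A [0.516 0.089] [0.177 0.039] ang 18.761011 radius 0.5234893421198056
  lock [230.456 233.57 ] 79 [0.574 0.109 0.045]
  lock [242.88  266.566] 83 [0.497 0.084 0.045]
X [ 0.517 -0.117] [0.176 0.041] ang 6.258704 radius 0.5297649656309128
  lock [329.553 261.211] 76 [ 0.496 -0.113  0.045]
  lock [333.636 255.727] 11 [ 0.508 -0.124  0.045]
D [ 0.51  -0.322] [0.044 0.178] ang -11.177384 radius 0.602523682068627
barrel [0.51  0.216 0.033]
jar [ 0.498 -0.005  0.05 ]
bottle [ 0.426 -0.218  0.08 ]
bottlefoot [ 0.423 -0.218  0.   ]
hammerhead [ 0.6  -0.25  0.03]
hamL [ 0.61  -0.209  0.03 ]
hamR [ 0.589 -0.294  0.03 ]
mug [0.72  0.282 0.085]
stand [ 0.746 -0.01   0.   ]
```

Sizes, reach and pocket offsets all fit: locks sit at A +61.5 and −20.5, W −20.5, X −20.5. I'll go over X's lock first.

Emit:
drive_tool([
  [0, 0, -0.15, 0.5, 0.8, 0, 0.6],
  [0, 0, -0.3, 1.04, 1.6, 0, 0.6],
  [0, 0, -0.45, 1.55, 2.4, 0, 0.6],
  [0, 0, -0.6, 2.07, 3.2, 0, 0.6],
  [0, 0, -0.73, 2.59, 4.0, 0, 0.6],
])

```text
clock: 0.6
position: [0.2892, -0.4354, 0.2265]
ee_rot: [-3.119, -0.37, 0.0]
force: [0.7, 0.1, -0.6]
width: 0.623
gripper_force: 0.0
```

Emit:
drive_tool([
  [0, 0, -0.15, 0.5, 0.8, 0, 0.6],
  [0, 0, -0.3, 1.04, 1.6, 0, 0.6],
  [0, 0, -0.45, 1.55, 2.4, 0, 0.6],
  [0, 0, -0.6, 2.07, 3.2, 0, 0.6],
  [0, 0, -0.73, 2.59, 4.0, 0, 0.6],
])

```text
clock: 1.1
position: [0.3927, -0.2755, 0.2266]
ee_rot: [-3.13, -0.271, 0.001]
force: [0.5, 0.4, -0.2]
width: 0.599
gripper_force: 0.0
```

Emit:
drive_tool([
  [0, 0, -0.15, 0.5, 0.8, 0, 0.6],
  [0, 0, -0.3, 1.04, 1.6, 0, 0.6],
  [0, 0, -0.45, 1.55, 2.4, 0, 0.6],
  [0, 0, -0.6, 2.07, 3.2, 0, 0.6],
  [0, 0, -0.73, 2.59, 4.1, 0, 0.6],
])

```text
clock: 1.6
position: [0.4963, -0.1121, 0.2265]
ee_rot: [3.137, 0.17, -0.001]
force: [1.5, -1.1, -0.5]
width: 0.598
gripper_force: 0.0
```

Emit:
drive_tool([
  [0, 0, 0, 0, 0, 0, 0.6],
  [0, 0, 0, 0, 0, 0, 0.6],
])

```text
clock: 1.8
position: [0.496, -0.112, 0.2263]
ee_rot: [-3.136, -0.176, 0.001]
force: [0.5, -0.2, 0.0]
width: 0.601
gripper_force: 0.0
```

```bash
cat >> h.py <<'E'
from scipy.spatial.transform import Rotation as Ro
def wrist_plane(d,uv,z):
    K=np.array(d['intrinsics']);M=np.array(d['mount']);s=d['state']
    q=(np.atleast_2d(np.array(uv,float))-K[:2,2])/K[0,0]; th=np.hypot(*q.T); 
    r=np.c_[q*(np.sin(th)/np.maximum(th,1e-9))[:,None],np.cos(th)]
    R=Ro.from_rotvec(s['ee_rot']).as_matrix(); c=s['position']+R@M[:3,3]; r=r@M[:3,:3].T@R.T
    return c+r*((z-c[2])/r[:,2])[:,None]
def wrist_px(d,P):
    K=np.array(d['intrinsics']);M=np.array(d['mount']);s=d['state']
    R=Ro.from_rotvec(s['ee_rot']).as_matrix(); T=np.eye(4);T[:3,:3]=R;T[:3,3]=s['position']; T=T@M
    p=(np.atleast_2d(P)-T[:3,3])@T[:3,:3]; h=np.hypot(p[:,0],p[:,1]); th=np.arctan2(h,p[:,2])
    return p[:,:2]/h[:,None]*(th*K[0,0])[:,None]+K[:2,2]
E
python3 - <<'E'
from h import *
np.set_printoptions(precision=3,suppress=True)
d=grab('wrist'); save(d,'w0.png'); np.savez('w0.npz',d=d); print(d['intrinsics'],d['mount'],d['state']['joints'])
print(wrist_px(d,[[.496,-.113,.045],[.517,-.117,.028],[.516,.089,.028],[.51,-.322,.028]]))
E
```

```text
[[325.192   0.    279.822]
 [  0.    325.192 204.41 ]
 [  0.      0.      1.   ]] [[-0.001 -0.969 -0.247  0.066]
 [ 1.    -0.001 -0.001 -0.   ]
 [ 0.    -0.247  0.969 -0.158]
 [ 0.     0.     0.     1.   ]] [ 0.312  0.263 -0.241  1.836  0.071  1.051 -1.415]
[[280.992 185.962]
 [286.68  164.878]
 [115.088 150.205]
 [450.139 192.473]]
```

View pics/w0.png

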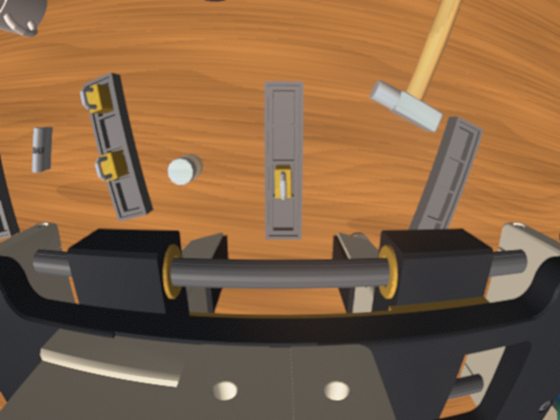

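The wrist view shows tray X centred near (284,161) with its lock at (283,185), and tray_a at (120,147). All agree with the prediction. Next I refine from this same picture.

```bash
cat >> h.py <<'E'
def trays(d,cands,pad=(.25,.06)):
    """dark-grey mask in the neighbourhood of each coarse tray pose -> rim-plane rectangle"""
    hsv=cv2.cvtColor(d['pixels'],cv2.COLOR_RGB2HSV); out={}
    g=((hsv[...,1]<75)&(hsv[...,2]<150)).astype(np.uint8); br=((hsv[...,0]>18)&(hsv[...,0]<32)&(hsv[...,1]>120)&(hsv[...,2]>100)).astype(np.uint8)
    for n,(x,y,a,z) in cands.items():
        a=np.radians(a);A=np.array([[np.cos(a),-np.sin(a)],[np.sin(a),np.cos(a)]])
        q=np.array([[-.11,-.04],[.11,-.04],[.11,.04],[-.11,.04]])@A.T+[x,y]
        m=np.zeros_like(g); cv2.fillPoly(m,[wrist_px(d,np.c_[q,np.full(4,z)]).astype(np.int32)],1)
        gm=cv2.morphologyEx(g&m,cv2.MORPH_OPEN,np.ones((3,3)))
        k=[c for c in cv2.findContours(gm,0,1)[0] if cv2.contourArea(c)>60]
        P=wrist_plane(d,np.vstack(k)[:,0],z)[:,:2].astype(np.float32); r=cv2.minAreaRect(P); b=cv2.boxPoints(r)
        e=max([b[1]-b[0],b[2]-b[1]],key=np.linalg.norm); yaw=(np.degrees(np.arctan2(e[1],e[0]))+90)%180-90
        N,_,st,c=cv2.connectedComponentsWithStats(br&m)
        L=[wrist_plane(d,c[i],.044)[0][:2] for i in range(1,N) if st[i,4]>25]
        u=np.array([np.cos(np.radians(yaw)),np.sin(np.radians(yaw))]); v=np.array([-u[1],u[0]])
        print(n,np.array(r[0]),np.array(r[1]),'yaw',yaw,'locks(local)',[np.array([(l-r[0])@u,(l-r[0])@v]) for l in L])
        for o in (-61.5,-20.5,20.5,61.5): print('   ',o,np.array(r[0])+u*o/1000)
E
python3 - <<'E'
from h import *
np.set_printoptions(precision=4,suppress=True)
d=np.load('w0.npz',allow_pickle=True)['d'].item()
trays(d,dict(X=(.517,-.117,6.3,.028),A=(.516,.089,18.8,.028)))
E
```

```text
X [ 0.5195 -0.1129] [0.177  0.0409] yaw 6.3511276 locks(local) [array([-0.0185,  0.001 ])]
    -61.5 [ 0.4584 -0.1197]
    -20.5 [ 0.4992 -0.1152]
    20.5 [ 0.5399 -0.1107]
    61.5 [ 0.5806 -0.1061]
A [0.5067 0.0878] [0.206  0.0662] yaw 15.011276 locks(local) [array([0.0723, 0.0046]), array([-0.0076,  0.0024])]
    -61.5 [0.4473 0.0719]
    -20.5 [0.4869 0.0825]
    20.5 [0.5265 0.0931]
    61.5 [0.5661 0.1037]
```

Emit:
drive_tool([
  [0, 0, 0, 0.07, -0.07, -1.1, 0.55],
  [0, 0, 0, 0.07, -0.07, -2.2, 0.55],
  [0, 0, 0, 0.07, -0.07, -3.3, 0.55],
  [0, 0, 0, 0.07, -0.07, -4.3, 0.55],
  [0, 0, 0, 0.07, -0.07, -4.85, 0.55],
])

```text
clock: 2.35
position: [0.4961, -0.1174, 0.0298]
ee_rot: [3.137, 0.168, -0.006]
force: [-0.1, 0.3, 0.2]
width: 0.55
gripper_force: 0.0
```

Emit:
drive_tool([
  [0, 0, 0, 0, 0, 0, 0.55],
  [0, 0, 0, 0, 0, 0, 0.0],
  [0, 0, 0, 0, 0, 0, 0.0],
  [0, 0, 0, 0, 0, 0, 0.0],
  [0, 0, 0, 0, 0, 0, 0.0],
], force=20)

```text
clock: 2.85
position: [0.4995, -0.116, 0.0339]
ee_rot: [3.136, 0.172, 0.003]
force: [0.9, -0.9, 0.3]
width: 0.252
gripper_force: 0.0
```

Emit:
drive_tool([
  [0, 0, 0, 0, 0, 0, 0],
  [0, 0, 0, 0, 0, 0.3, 0],
  [0, 0, 0, 0, 0, 1.0, 0],
  [0, 0, 0, 0, 0, 2.0, 0],
  [0, 0, 0, 0, 0, 3.0, 0],
])

```text
clock: 3.35
position: [0.498, -0.1155, 0.1545]
ee_rot: [-3.136, -0.173, 0.002]
force: [1.6, -0.9, -0.6]
width: 0.193
gripper_force: 19.8
```

Lock held (17.8 mm wide). I'll carry it above tray_a's near pocket and look there.

Emit:
drive_tool([
  [0, 0, 0.5, -0.2, 0.9, 0.3, 0],
  [0, 0, 1.0, -0.4, 1.8, 0.6, 0],
  [0, 0, 1.5, -0.6, 2.8, 0.9, 0],
  [0, 0, 2.0, -0.8, 3.8, 1.2, 0],
  [0, 0, 2.48, -1.0, 4.6, 1.2, 0],
])

```text
clock: 3.85
position: [0.4587, 0.0709, 0.2031]
ee_rot: [-3.099, -0.515, -0.005]
force: [-0.7, 0.1, -1.1]
width: 0.195
gripper_force: 19.8
```

Emit:
drive_tool([
  [0, 0, 0, 0, 0, 0, 0],
  [0, 0, 0, 0, 0, 0, 0],
  [0, 0, 0, 0, 0, 0, 0],
])

```text
clock: 4.15
position: [0.4587, 0.0671, 0.2009]
ee_rot: [3.1, 0.507, -0.0]
force: [0.4, -0.3, -0.7]
width: 0.197
gripper_force: 19.8
```

```bash
python3 - <<'E'
from h import *
np.set_printoptions(precision=4,suppress=True)
d=grab('wrist'); save(d,'w1.png'); np.savez('w1.npz',d=d); print(d['state']['position'],d['state']['ee_rot'])
trays(d,dict(A=(.516,.089,18.8,.028)))
E
```

```text
[0.4587 0.0671 0.2009] [ 3.0997  0.5073 -0.0004]
A [0.5191 0.0936] [0.1775 0.0408] yaw 18.789688 locks(local) [array([ 0.0586, -0.0013]), array([-0.0207,  0.001 ]), array([-0.1038,  0.004 ])]
    -61.5 [0.4609 0.0738]
    -20.5 [0.4997 0.087 ]
    20.5 [0.5385 0.1002]
    61.5 [0.5773 0.1134]
```

View pics/w1.png

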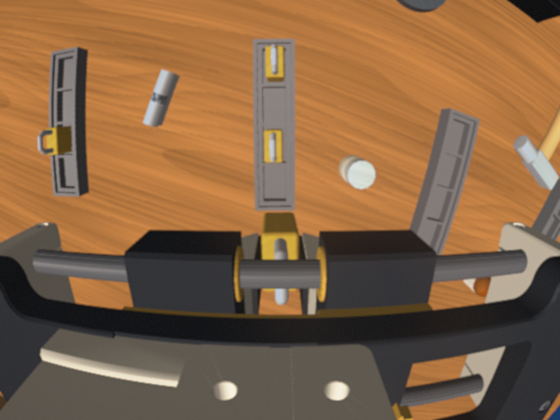

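The tray_a rectangle (177.5×40.8 mm) fits, with locks at (274,62) and (273,147). The held lock, at (281,270), is centred laterally. I'll check its offset along the tray, then go lower.

```bash
python3 - <<'E'
from h import *
np.set_printoptions(precision=2,suppress=True)
d=np.load('w1.npz',allow_pickle=True)['d'].item(); s=d['state']; R=Ro.from_rotvec(s['ee_rot']).as_matrix()
f=lambda P: wrist_px(d,np.array(P)@R.T+s['position'])
print(f([[.016,0,-.017],[.016,0,.021],[-.016,0,-.017]]))
hsv=cv2.cvtColor(d['pixels'],cv2.COLOR_RGB2HSV); br=((hsv[...,0]>15)&(hsv[...,0]<35)&(hsv[...,1]>110)&(hsv[...,2]>60))
w=br[205:320,255:310]; print([ (205+i,255+np.flatnonzero(r).min(),255+np.flatnonzero(r).max(),r.sum()) for i,r in enumerate(w) if r.any()][::4])
for r in range(208,245,3): print(r,hsv[r,270].tolist(),end=' ')
E
```

```text
[[279.96 234.62]
 [279.95 212.35]
 [279.99 294.83]]
[(212, np.int64(269), np.int64(290), np.int64(10)), (216, np.int64(262), np.int64(293), np.int64(32)), (220, np.int64(262), np.int64(294), np.int64(33)), (224, np.int64(262), np.int64(295), np.int64(34)), (228, np.int64(261), np.int64(296), np.int64(36)), (232, np.int64(261), np.int64(297), np.int64(37)), (236, np.int64(260), np.int64(299), np.int64(40)), (240, np.int64(260), np.int64(299), np.int64(30)), (244, np.int64(260), np.int64(299), np.int64(28)), (248, np.int64(260), np.int64(299), np.int64(27)), (252, np.int64(260), np.int64(299), np.int64(27)), (256, np.int64(261), np.int64(299), np.int64(25)), (260, np.int64(263), np.int64(295), np.int64(17)), (291, np.int64(264), np.int64(295), np.int64(17)), (317, np.int64(255), np.int64(309), np.int64(55))]
208 [9, 19, 132] 211 [14, 142, 180] 214 [18, 160, 94] 217 [20, 163, 94] 220 [20, 165, 93] 223 [20, 173, 93] 226 [20, 168, 94] 229 [19, 164, 95] 232 [20, 179, 124] 235 [22, 181, 192] 238 [23, 182, 213] 241 [22, 177, 209] 244 [22, 178, 209]
```

Emit:
drive_tool([
  [0, 0, 0, 0.05, 0.13, -0.8, 0],
  [0, 0, 0, 0.05, 0.13, -1.7, 0],
  [0, 0, 0, 0.05, 0.13, -2.5, 0],
  [0, 0, 0, 0.05, 0.13, -2.7, 0],
  [0, 0, 0, 0.05, 0.13, -2.7, 0],
])

```text
clock: 4.7
position: [0.4601, 0.0725, 0.092]
ee_rot: [3.1, 0.508, -0.004]
force: [0.6, -0.3, -1.7]
width: 0.196
gripper_force: 19.8
```

Emit:
drive_tool([
  [0, 0, 0, 0, 0, 0, 0],
  [0, 0, 0, 0, 0, 0, 0],
])

```text
clock: 4.9
position: [0.4619, 0.0735, 0.0942]
ee_rot: [3.1, 0.509, 0.004]
force: [-0.2, 0.5, -1.1]
width: 0.193
gripper_force: 19.8
```

```bash
python3 - <<'E'
from h import *
np.set_printoptions(precision=4,suppress=True)
d=grab('wrist'); save(d,'w2.png'); np.savez('w2.npz',d=d); print(d['state']['position'],d['state']['ee_rot'])
trays(d,dict(A=(.519,.0925,18.8,.028)))
E
```

```text
[0.4619 0.0735 0.0942] [3.1    0.509  0.0041]
A [0.5094 0.089 ] [0.1992 0.0801] yaw 18.584839 locks(local) [array([0.0684, 0.0007]), array([-0.0092,  0.0024]), array([-0.0635,  0.0015]), array([-0.0783, -0.029 ]), array([-0.0827,  0.0316])]
    -61.5 [0.4511 0.0694]
    -20.5 [0.49   0.0824]
    20.5 [0.5289 0.0955]
    61.5 [0.5677 0.1086]
```

View pics/w2.png

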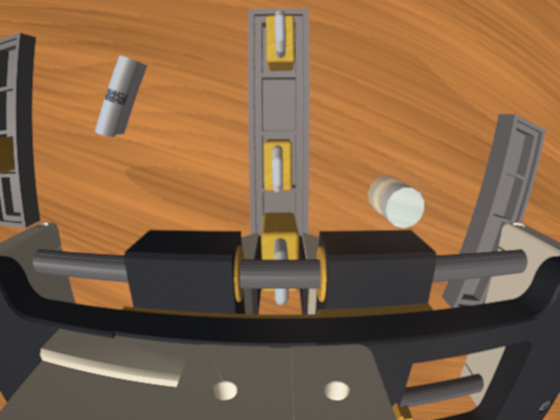

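Nearly centred: tray_a spans columns 248–310, the held lock 260–299. I check the along-tray position from the far edge and dividers.

```bash
python3 - <<'E'
from h import *
np.set_printoptions(precision=4,suppress=True)
d=np.load('w2.npz',allow_pickle=True)['d'].item(); s=d['state']; R=Ro.from_rotvec(s['ee_rot']).as_matrix()
p=d['pixels'].astype(int).sum(2)//3
print(list(enumerate(p[4:22,265],4))); print(list(enumerate(p[68:84,268],68))); print(list(enumerate(p[124:142,268],124)));
for r in (30,100,200): print(r,p[r,242:256].tolist(),p[r,302:318].tolist())
for y,z in((10,.028),(74,.023),(80,.023),(132,.023),(138,.023)):
  print(y,(wrist_plane(d,(279,y),z)[0]-s['position'])@R)
for x in (248,310): print(x,(wrist_plane(d,(x,30),.028)[0]-s['position'])@R,(wrist_plane(d,(x,200),.028)[0]-s['position'])@R)
E
```

```text
[(4, np.int64(123)), (5, np.int64(121)), (6, np.int64(120)), (7, np.int64(124)), (8, np.int64(128)), (9, np.int64(130)), (10, np.int64(131)), (11, np.int64(130)), (12, np.int64(130)), (13, np.int64(116)), (14, np.int64(87)), (15, np.int64(84)), (16, np.int64(113)), (17, np.int64(131)), (18, np.int64(136)), (19, np.int64(135)), (20, np.int64(136)), (21, np.int64(130))]
[(68, np.int64(123)), (69, np.int64(127)), (70, np.int64(131)), (71, np.int64(133)), (72, np.int64(133)), (73, np.int64(133)), (74, np.int64(133)), (75, np.int64(133)), (76, np.int64(126)), (77, np.int64(103)), (78, np.int64(81)), (79, np.int64(95)), (80, np.int64(120)), (81, np.int64(131)), (82, np.int64(133)), (83, np.int64(134))]
[(124, np.int64(131)), (125, np.int64(130)), (126, np.int64(130)), (127, np.int64(130)), (128, np.int64(129)), (129, np.int64(127)), (130, np.int64(123)), (131, np.int64(124)), (132, np.int64(128)), (133, np.int64(130)), (134, np.int64(131)), (135, np.int64(129)), (136, np.int64(131)), (137, np.int64(130)), (138, np.int64(121)), (139, np.int64(96)), (140, np.int64(81)), (141, np.int64(87))]
30 [122, 122, 123, 124, 126, 128, 131, 132, 132, 130, 128, 119, 117, 125] [125, 119, 127, 131, 131, 131, 130, 124, 118, 115, 113, 115, 114, 116, 115, 114]
100 [127, 128, 129, 131, 132, 134, 133, 132, 132, 131, 129, 120, 116, 125] [129, 125, 126, 129, 133, 131, 131, 128, 125, 121, 122, 120, 120, 121, 122, 122]
200 [124, 126, 124, 126, 126, 125, 126, 128, 127, 125, 126, 125, 121, 113] [120, 120, 126, 127, 125, 126, 129, 133, 132, 130, 131, 131, 130, 129, 130, 130]
10 [ 0.1482 -0.0006  0.0666]
74 [ 0.1015 -0.0006  0.0715]
80 [ 0.0972 -0.0006  0.0715]
132 [ 0.0603 -0.0006  0.0714]
138 [ 0.056  -0.0006  0.0714]
248 [ 0.1332 -0.022   0.0665] [ 0.0124 -0.0228  0.0662]
310 [0.1332 0.0208 0.0666] [0.0124 0.0214 0.0663]
```

Emit:
drive_tool([
  [0, 0, 0, -0.06, 0, -0.3, 0],
  [0, 0, 0, -0.06, 0, -0.7, 0],
  [0, 0, 0, -0.06, 0, -1.0, 0],
  [0, 0, 0, -0.06, 0, -1.2, 0],
  [0, 0, 0, -0.06, 0, -1.35, 0],
])

```text
clock: 5.45
position: [0.4585, 0.0735, 0.0384]
ee_rot: [3.1, 0.51, 0.0]
force: [0.5, -0.5, -1.1]
width: 0.194
gripper_force: 19.8
```

Emit:
drive_tool([
  [0, 0, 0, 0, 0, -0.1, 0],
  [0, 0, 0, 0, 0, -0.13, 0],
  [0, 0, 0, 0, 0, -0.13, 0],
])

```text
clock: 5.75
position: [0.4585, 0.0736, 0.0337]
ee_rot: [3.1, 0.51, 0.0]
force: [0.2, 0.6, -1.0]
width: 0.195
gripper_force: 19.9
```

Emit:
drive_tool([
  [0, 0, 0, 0, 0, 0, 0.45],
  [0, 0, 0, 0, 0, 0, 0.45],
  [0, 0, 0, 0, 0, 0, 0.45],
  [0, 0, 0, 0, 0, 0.5, 0.45],
  [0, 0, 0, 0, 0, 1.5, 0.45],
])

```text
clock: 6.25
position: [0.4565, 0.073, 0.0924]
ee_rot: [-3.1, -0.51, 0.008]
force: [1.4, -0.7, 0.1]
width: 0.451
gripper_force: 0.0
```

Emit:
drive_tool([
  [0, 0, 0, 0, 0, 1.0, 0.45],
  [0, 0, 0, 0, 0, 2.0, 0.45],
  [0, 0, -0.1, -0.1, 0.9, 2.8, 0.45],
  [0, 0, -0.2, -0.2, 1.8, 2.8, 0.45],
  [0, 0, -0.3, -0.3, 2.8, 2.8, 0.45],
])

```text
clock: 6.75
position: [0.447, 0.1862, 0.2071]
ee_rot: [-3.107, -0.465, -0.005]
force: [0.4, -0.4, -0.6]
width: 0.45
gripper_force: 0.0
```

Emit:
drive_tool([
  [0, 0, -0.1, -0.1, 1.0, 0, 0.55],
  [0, 0, -0.16, -0.2, 2.0, 0, 0.55],
  [0, 0, -0.16, -0.3, 3.0, 0, 0.55],
  [0, 0, -0.16, -0.32, 3.65, 0, 0.55],
  [0, 0, -0.16, -0.32, 3.65, 0, 0.55],
])

```text
clock: 7.25
position: [0.432, 0.3359, 0.2057]
ee_rot: [-3.106, -0.456, 0.0]
force: [-0.1, -0.8, 0.3]
width: 0.55
gripper_force: 0.0
```

Emit:
drive_tool([
  [0, 0, 0, 0, 0, 0, 0.55],
  [0, 0, 0, 0, 0, 0, 0.55],
])

```text
clock: 7.45
position: [0.4339, 0.33, 0.2054]
ee_rot: [3.109, 0.445, -0.0]
force: [0.0, 0.4, -0.6]
width: 0.549
gripper_force: 0.0
```

```bash
python3 - <<'E'
from h import *
np.set_printoptions(precision=4,suppress=True)
d=grab('wrist'); save(d,'w3.png'); np.savez('w3.npz',d=d); print(d['state']['position'],d['state']['ee_rot'],d['state']['joints'])
trays(d,dict(W=(.453,.338,16.5,.028),A=(.519,.0925,18.8,.028)))
E
```

```text
[0.4339 0.33   0.2054] [ 3.1088  0.4452 -0.0003] [-0.3892  0.3719 -0.4768  1.7668  0.1943  1.0503 -2.2218]
W [0.4434 0.3356] [0.1995 0.0807] yaw 16.296028 locks(local) [array([-0.0078,  0.0013])]
    -61.5 [0.3844 0.3184]
    -20.5 [0.4237 0.3299]
    20.5 [0.4631 0.3414]
    61.5 [0.5024 0.3529]
A [0.5037 0.0997] [0.203  0.0799] yaw 24.44748 locks(local) [array([ 0.0731, -0.0092]), array([-0.0066, -0.0005]), array([-0.0481,  0.0041])]
    -61.5 [0.4478 0.0742]
    -20.5 [0.4851 0.0912]
    20.5 [0.5224 0.1082]
    61.5 [0.5597 0.1251]
```

View pics/w3.png

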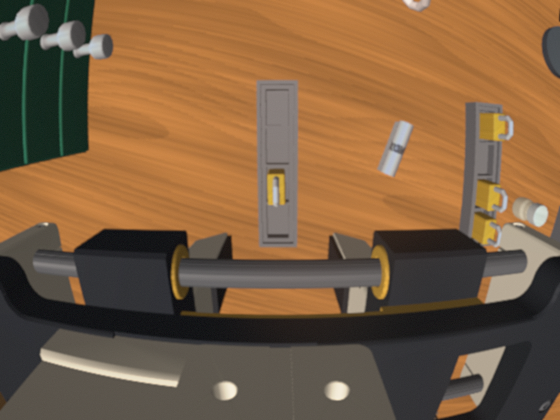

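W tray spans columns 258–298, rows 81–246, with its lock at (276,189). The lock set down earlier stands in tray_a's near pocket at (485,227).

```bash
cat >> h.py <<'E'
def tray1(d,seed,z,rows=230):
    """largest grey component at a seed pixel, gripper rows cut off: lateral line + far end, tool frame"""
    hsv=cv2.cvtColor(d['pixels'],cv2.COLOR_RGB2HSV); g=((hsv[...,1]<75)&(hsv[...,2]<150)).astype(np.uint8); g[rows:]=0
    g=cv2.morphologyEx(g,cv2.MORPH_OPEN,np.ones((3,3))); l=cv2.connectedComponents(g)[1]; m=(l==l[seed[1],seed[0]]).astype(np.uint8)
    c=max(cv2.findContours(m,0,1)[0],key=cv2.contourArea)[:,0]
    s=d['state'];R=Ro.from_rotvec(s['ee_rot']).as_matrix(); P=wrist_plane(d,c,z); r=cv2.minAreaRect(P[:,:2].astype(np.float32))
    b=cv2.boxPoints(r); e=max([b[1]-b[0],b[2]-b[1]],key=np.linalg.norm); e=e*np.sign(e[0]); L=np.linalg.norm(e);e/=L
    far=np.array(r[0])+e*L/2; ctr=far-e*.0895
    print('size',r[1],'yaw',np.degrees(np.arctan2(e[1],e[0])),'far',far,'centre',ctr)
    for o in(-61.5,-20.5,20.5,61.5): print('  ',o,ctr+e*o/1000)
E
python3 - <<'E'
from h import *
np.set_printoptions(precision=4,suppress=True)
d=np.load('w3.npz',allow_pickle=True)['d'].item()
tray1(d,(278,86),.028)
hsv=cv2.cvtColor(d['pixels'],cv2.COLOR_RGB2HSV); br=((hsv[...,0]>15)&(hsv[...,0]<35)&(hsv[...,1]>110)&(hsv[...,2]>60)).astype(np.uint8)
N,_,st,c=cv2.connectedComponentsWithStats(br[150:215,262:300]);print(st,wrist_plane(d,(276,189),.046))
E
```

```text
size (0.15743297338485718, 0.041101738810539246) yaw 16.418745 far [0.5392 0.3638] centre [0.4533 0.3385]
   -61.5 [0.3943 0.3211]
   -20.5 [0.4337 0.3327]
   20.5 [0.473  0.3443]
   61.5 [0.5123 0.3559]
[[   0    0   38   65 2021]
 [   5   19   19   36  449]] [[0.434 0.334 0.046]]
```

Emit:
drive_tool([
  [0, 0, 0, 0, 0.06, -1.0, 0.5],
  [0, 0, 0, 0, 0.06, -2.0, 0.5],
  [0, 0, 0, 0, 0.06, -3.0, 0.5],
  [0, 0, 0, 0, 0.06, -4.0, 0.5],
  [0, 0, 0, 0, 0.06, -4.33, 0.5],
])

```text
clock: 8.0
position: [0.4324, 0.3308, 0.0292]
ee_rot: [3.106, 0.445, -0.007]
force: [0.2, -1.0, 0.6]
width: 0.498
gripper_force: 0.0
```

Emit:
drive_tool([
  [0, 0, 0, 0, 0, 0, 0.5],
  [0, 0, 0, 0, 0, 0, 0.0],
  [0, 0, 0, 0, 0, 0, 0.0],
  [0, 0, 0, 0, 0, 0, 0.0],
  [0, 0, 0, 0, 0, 0, 0.0],
], force=20)

```text
clock: 8.5
position: [0.4342, 0.3342, 0.0335]
ee_rot: [-3.109, -0.447, -0.003]
force: [1.7, -1.1, 0.8]
width: 0.202
gripper_force: 0.9
```

Emit:
drive_tool([
  [0, 0, 0, 0, 0, 0, 0],
  [0, 0, 0, 0, 0, 0, 0],
  [0, 0, 0, 0, 0, 1.0, 0],
  [0, 0, 0, 0, 0, 2.0, 0],
  [0, 0, 0, 0, 0, 3.0, 0],
])

```text
clock: 9.0
position: [0.433, 0.3336, 0.1537]
ee_rot: [3.109, 0.448, -0.001]
force: [0.5, 0.5, -1.6]
width: 0.194
gripper_force: 19.9
```

Emit:
drive_tool([
  [0, 0, 0.1, 0.4, -0.95, 0, 0],
  [0, 0, 0.2, 0.8, -1.9, 0, 0],
  [0, 0, 0.3, 1.2, -2.85, 0, 0],
  [0, 0, 0.4, 1.65, -3.8, 0, 0],
  [0, 0, 0.46, 2.1, -4.75, 0, 0],
])

```text
clock: 9.5
position: [0.5178, 0.1422, 0.1526]
ee_rot: [3.1, 0.511, 0.0]
force: [1.1, 0.8, -1.5]
width: 0.191
gripper_force: 19.9
```

Emit:
drive_tool([
  [0, 0, 0, 0.3, -0.7, 0, 0],
  [0, 0, 0, 0.5, -1.08, -0.4, 0],
  [0, 0, 0, 0.5, -1.08, -1.0, 0],
  [0, 0, 0, 0.5, -1.08, -1.0, 0],
  [0, 0, 0, 0.5, -1.08, -1.0, 0],
])

```text
clock: 10.0
position: [0.5365, 0.1018, 0.1118]
ee_rot: [-3.099, -0.513, 0.003]
force: [0.6, 0.0, -0.7]
width: 0.194
gripper_force: 19.9
```

```bash
python3 - <<'E'
from h import *
np.set_printoptions(precision=4,suppress=True)
d=grab('wrist'); save(d,'w4.png'); np.savez('w4.npz',d=d); print(d['state']['position'],d['state']['ee_rot'],d['state']['width'])
E
```

```text
[0.5365 0.1018 0.1118] [-3.0988 -0.5126  0.0032] 0.19429205804089084
```

View pics/w4.png

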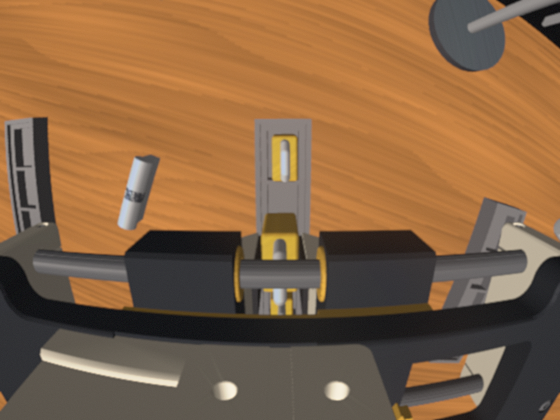

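The tray spans columns 255–311 with its far end at row 120, and the held lock is at 280, so the tray lies slightly to the right.

```bash
python3 - <<'E'
from h import *
np.set_printoptions(precision=4,suppress=True)
d=np.load('w4.npz',allow_pickle=True)['d'].item(); s=d['state']; R=Ro.from_rotvec(s['ee_rot']).as_matrix()
tray1(d,(262,140),.028,225)
hsv=cv2.cvtColor(d['pixels'],cv2.COLOR_RGB2HSV)
for r in (140,190,215): 
  w=np.flatnonzero(hsv[r,235:330,1]<75)+235; print(r,w.min(),w.max(),(wrist_plane(d,[(w.min()-.5,r),(w.max()+.5,r)],.028)-s['position'])@R)
c=np.flatnonzero(hsv[90:140,266,1]<75)+90; print(c.min(),(wrist_plane(d,(266,c.min()-.5),.028)[0]-s['position'])@R)
br=((hsv[...,0]>15)&(hsv[...,0]<35)&(hsv[...,1]>110)&(hsv[...,2]>60))
for r in (220,228,240,250): w=np.flatnonzero(br[r,255:310])+255; print(r,w.min(),w.max())
E
```

```text
size (0.08089463412761688, 0.041211389005184174) yaw 19.087019 far [0.6029 0.1225] centre [0.5183 0.0933]
   -61.5 [0.4602 0.0731]
   -20.5 [0.4989 0.0866]
   20.5 [0.5377 0.1   ]
   61.5 [0.5764 0.1134]
140 255 310 [[ 0.0541 -0.0189  0.0837]
 [ 0.0541  0.0227  0.0837]]
190 256 309 [[ 0.0161 -0.0186  0.0838]
 [ 0.016   0.0225  0.0837]]
215 256 309 [[-0.0038 -0.019   0.0838]
 [-0.0038  0.023   0.0838]]
119 [ 0.07   -0.0102  0.0837]
220 264 295
228 263 296
240 260 299
250 260 299
```

Emit:
drive_tool([
  [0, 0, 0, 0.03, -0.045, -0.5, 0],
  [0, 0, 0, 0.03, -0.045, -1.0, 0],
  [0, 0, 0, 0.03, -0.045, -1.4, 0],
  [0, 0, 0, 0.03, -0.045, -1.65, 0],
  [0, 0, 0, 0.03, -0.045, -1.8, 0],
])

```text
clock: 10.55
position: [0.5388, 0.0996, 0.0403]
ee_rot: [-3.099, -0.511, -0.001]
force: [1.0, 0.8, -1.7]
width: 0.193
gripper_force: 19.9
```

Emit:
drive_tool([
  [0, 0, 0, 0, 0, -0.08, 0],
  [0, 0, 0, 0, 0, -0.15, 0],
  [0, 0, 0, 0, 0, -0.15, 0],
])

```text
clock: 10.85
position: [0.539, 0.0989, 0.0346]
ee_rot: [3.1, 0.51, 0.001]
force: [-0.1, -0.3, -2.0]
width: 0.193
gripper_force: 19.9
```

Emit:
drive_tool([
  [0, 0, 0, 0, 0, 0, 0.45],
  [0, 0, 0, 0, 0, 0, 0.45],
  [0, 0, 0, 0, 0, 0, 0.45],
  [0, 0, 0, 0, 0, 0.6, 0.45],
  [0, 0, 0, 0, 0, 1.6, 0.45],
])

```text
clock: 11.35
position: [0.537, 0.0983, 0.0972]
ee_rot: [3.1, 0.51, -0.007]
force: [1.4, 1.4, -0.6]
width: 0.447
gripper_force: 0.0
```

Emit:
drive_tool([
  [0, 0, 0, 0, 0, 1.0, 0.6],
  [0, 0, -0.4, 0, -0.6, 1.9, 0.8],
  [0, 0, -0.9, -0.1, -1.6, 1.9, 1],
  [0, 0, -1.4, -0.2, -2.6, 1.9, 1],
  [0, 0, -1.9, -0.3, -3.6, 1.9, 1],
])

```text
clock: 11.85
position: [0.5266, -0.0465, 0.1751]
ee_rot: [3.131, 0.249, 0.002]
force: [1.6, 0.7, 0.7]
width: 0.836
gripper_force: 0.0
```

Emit:
drive_tool([
  [0, 0, -0.3, -0.1, -0.9, 0, 1],
  [0, 0, -0.59, -0.17, -1.71, 0, 1],
  [0, 0, -0.59, -0.17, -1.71, 0, 1],
  [0, 0, -0.59, -0.17, -1.71, 0, 1],
])

```text
clock: 12.25
position: [0.5199, -0.1142, 0.1745]
ee_rot: [3.137, 0.168, 0.0]
force: [0.3, 2.1, 0.5]
width: 1.0
gripper_force: 0.0
```

```bash
python3 - <<'E'
from h import *
np.set_printoptions(precision=4,suppress=True)
d=grab('wrist'); save(d,'w5.png'); np.savez('w5.npz',d=d); print(d['state']['position'],d['state']['ee_rot'],d['state']['joints'])
trays(d,dict(D=(.512,-.318,-11.2,.028)))
E
```

```text
[ 0.5199 -0.1142  0.1745] [3.1371 0.1679 0.0004] [ 0.3719  0.3632 -0.3338  1.8452  0.1429  0.9563 -1.4882]
D [ 0.5037 -0.3079] [0.0797 0.1991] yaw -7.9514694 locks(local) [array([-0.0428, -0.0011])]
    -61.5 [ 0.4428 -0.2994]
    -20.5 [ 0.4834 -0.3051]
    20.5 [ 0.524  -0.3107]
    61.5 [ 0.5646 -0.3164]
```

View pics/w5.png

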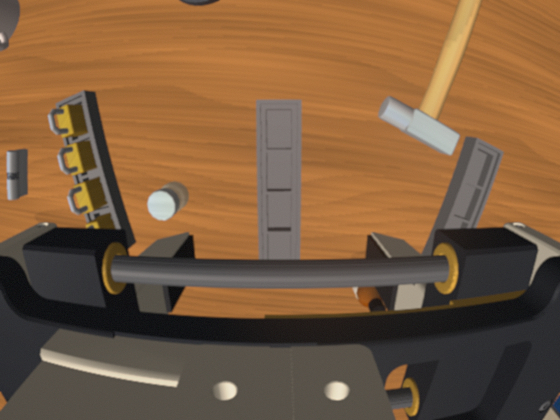

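X is centred under the gripper at column 279 and all four locks sit in tray_a. Before picking X up, a clear look at D.

Emit:
drive_tool([
  [0, 0, -0.7, -0.05, -1.0, 0.2, 1],
  [0, 0, -1.4, -0.1, -2.0, 0.4, 1],
  [0, 0, -2.1, -0.2, -3.0, 0.4, 1],
  [0, 0, -2.8, -0.3, -4.0, 0.4, 1],
  [0, 0, -3.5, -0.4, -5.0, 0.4, 1],
])

```text
clock: 12.8
position: [0.5047, -0.3133, 0.1906]
ee_rot: [-3.126, 0.307, -0.001]
force: [0.6, -0.5, 0.4]
width: 1.001
gripper_force: 0.0
```

Emit:
drive_tool([
  [0, 0, 0, 0, 0, 0, 1],
  [0, 0, 0, 0, 0, 0, 1],
  [0, 0, 0, 0, 0, 0, 1],
])

```text
clock: 13.1
position: [0.5049, -0.3112, 0.1903]
ee_rot: [-3.126, 0.303, -0.0]
force: [-0.6, 0.8, -1.0]
width: 1.0
gripper_force: 0.0
```

```bash
python3 - <<'E'
from h import *
np.set_printoptions(precision=4,suppress=True)
d=grab('wrist'); save(d,'w6.png'); np.savez('w6.npz',d=d); print(d['state']['position'],d['state']['ee_rot'],d['state']['joints'])
tray1(d,wrist_px(d,[.5715,-.3328,.023])[0].astype(int),.028,232)
trays(d,dict(D=(.513,-.3175,-11.2,.028)))
E
```

```text
[ 0.5049 -0.3112  0.1903] [-3.1257  0.3028 -0.0003] [ 0.6066  0.427  -0.2008  1.687   0.0947  1.0373 -1.3888]
size (0.041161008179187775, 0.14164602756500244) yaw -11.286246 far [ 0.5996 -0.3353] centre [ 0.5118 -0.3177]
   -61.5 [ 0.4515 -0.3057]
   -20.5 [ 0.4917 -0.3137]
   20.5 [ 0.5319 -0.3218]
   61.5 [ 0.5721 -0.3298]
D [ 0.5026 -0.3151] [0.0797 0.1981] yaw -11.182274 locks(local) []
    -61.5 [ 0.4422 -0.3031]
    -20.5 [ 0.4825 -0.3111]
    20.5 [ 0.5227 -0.319 ]
    61.5 [ 0.5629 -0.327 ]
```

View pics/w6.png

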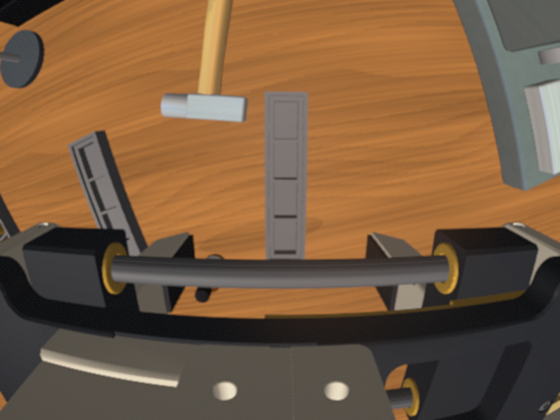

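D is clear: centre (.5118, −.3177), yaw −11.3°, columns 266–307. I use the same measurement on X from w5.

```bash
python3 - <<'E'
from h import *
np.set_printoptions(precision=4,suppress=True)
d=np.load('w5.npz',allow_pickle=True)['d'].item(); print(d['state']['position'])
tray1(d,(279,104),.028,232)
d=np.load('w6.npz',allow_pickle=True)['d'].item(); s=d['state']; R=Ro.from_rotvec(s['ee_rot']).as_matrix()
print('D centre in tool',R.T@(np.array([.5118,-.3177,.028])-s['position']))
E
```

```text
[ 0.5199 -0.1142  0.1745]
size (0.1271386593580246, 0.04121001064777374) yaw 6.3752575 far [ 0.6077 -0.1031] centre [ 0.5188 -0.113 ]
   -61.5 [ 0.4577 -0.1198]
   -20.5 [ 0.4984 -0.1153]
   20.5 [ 0.5392 -0.1107]
   61.5 [ 0.5799 -0.1062]
D centre in tool [0.008  0.0053 0.1623]
```

Emit:
drive_tool([
  [0, 0, 0.7, 0.1, 1.0, 0, 1],
  [0, 0, 1.4, 0.2, 2.0, 0, 1],
  [0, 0, 2.1, 0.25, 3.0, 0, 1],
  [0, 0, 2.8, 0.3, 4.0, -0.2, 1],
  [0, 0, 3.5, 0.4, 5.0, -0.4, 1],
])

```text
clock: 13.65
position: [0.5199, -0.1103, 0.1747]
ee_rot: [-3.136, -0.179, -0.002]
force: [0.9, 0.5, -1.1]
width: 1.001
gripper_force: 0.0
```

Emit:
drive_tool([
  [0, 0, 0, 0, 0, -1.0, 1],
  [0, 0, 0, 0, 0, -2.0, 1],
  [0, 0, 0, 0, 0, -3.0, 1],
  [0, 0, 0, 0, 0, -3.8, 1],
  [0, 0, 0, 0, 0, -4.1, 1],
])

```text
clock: 14.15
position: [0.5181, -0.1116, 0.0079]
ee_rot: [-3.135, -0.175, 0.006]
force: [-0.0, 0.1, -0.6]
width: 1.001
gripper_force: 0.0
```

Emit:
drive_tool([
  [0, 0, 0, 0, 0, 0, 1],
  [0, 0, 0, 0, 0, 0, 1],
])

```text
clock: 14.35
position: [0.5209, -0.113, 0.0116]
ee_rot: [3.137, 0.172, 0.002]
force: [-0.1, 0.4, 0.1]
width: 0.998
gripper_force: 0.0
```

Emit:
drive_tool([
  [0, 0, 0, 0, 0, 0, 0.3],
  [0, 0, 0, 0, 0, 0, 0.3],
  [0, 0, 0, 0, 0, 0, 0.3],
  [0, 0, 0, 0, 0, 0, 0.3],
  [0, 0, 0, 0, 0, 0, 0.3],
], force=25)

```text
clock: 14.85
position: [0.5201, -0.1137, 0.0106]
ee_rot: [3.137, 0.17, 0.001]
force: [0.6, 0.3, -0.3]
width: 0.613
gripper_force: 0.0
```

Emit:
drive_tool([
  [0, 0, 0, 0, 0, 0, 0.3],
  [0, 0, 0, 0, 0, 0, 0.3],
  [0, 0, 0, 0, 0, 0.2, 0.3],
  [0, 0, 0, 0, 0, 0.8, 0.3],
  [0, 0, 0, 0, 0, 1.6, 0.3],
])

```text
clock: 15.35
position: [0.5186, -0.1133, 0.0742]
ee_rot: [-3.136, -0.171, 0.005]
force: [0.9, -0.5, -1.1]
width: 0.456
gripper_force: 25.0
```

Emit:
drive_tool([
  [0, 0, 0, 0, 0, 0.8, 0.3],
  [0, 0, 0, 0, 0, 1.6, 0.3],
  [0, 0, 0, 0, 0, 1.8, 0.3],
  [0, 0, 0, 0, 0, 1.8, 0.3],
])

```text
clock: 15.75
position: [0.5207, -0.1137, 0.1477]
ee_rot: [3.136, 0.17, 0.004]
force: [-0.4, 0.2, -1.3]
width: 0.457
gripper_force: 25.0
```

Emit:
drive_tool([
  [0, 0, -0.7, -0.03, -1.0, 0, 0.3],
  [0, 0, -1.4, -0.06, -2.0, 0, 0.3],
  [0, 0, -2.1, -0.1, -3.0, 0, 0.3],
  [0, 0, -2.8, -0.14, -4.0, 0, 0.3],
  [0, 0, -3.53, -0.17, -5.0, 0, 0.3],
])

```text
clock: 16.25
position: [0.5117, -0.3147, 0.1443]
ee_rot: [-3.125, 0.316, 0.005]
force: [0.4, -0.6, -1.3]
width: 0.453
gripper_force: 25.0
```

Emit:
drive_tool([
  [0, 0, 0, 0, -0.12, 0, 0.3],
  [0, 0, 0, 0, -0.12, 0, 0.3],
  [0, 0, 0, 0, -0.12, -0.7, 0.3],
  [0, 0, 0, 0, -0.12, -1.4, 0.3],
  [0, 0, 0, 0, -0.12, -1.4, 0.3],
])

```text
clock: 16.75
position: [0.5106, -0.3149, 0.0861]
ee_rot: [-3.123, 0.308, 0.012]
force: [-1.5, 1.2, -2.0]
width: 0.455
gripper_force: 25.0
```

Emit:
drive_tool([
  [0, 0, 0, 0, 0, 0, 0.3],
  [0, 0, 0, 0, 0, 0, 0.3],
  [0, 0, 0, 0, 0, 0, 0.3],
])

```text
clock: 17.05
position: [0.5141, -0.3184, 0.0918]
ee_rot: [3.125, -0.312, 0.003]
force: [0.6, -1.4, -1.2]
width: 0.455
gripper_force: 25.0
```

```bash
python3 - <<'E'
from h import *
np.set_printoptions(precision=4,suppress=True)
d=grab('wrist'); save(d,'w7.png'); np.savez('w7.npz',d=d); s=d['state'];print(s['position'],s['ee_rot'],s['width'])
# held tray rim height: tip +18 mm ; far end and lateral in tool frame
R=Ro.from_rotvec(s['ee_rot']).as_matrix(); p=d['pixels'].astype(int).sum(2)//3; hsv=cv2.cvtColor(d['pixels'],cv2.COLOR_RGB2HSV)
g=(hsv[...,1]<75)
for r in (40,80,120,160,200):
    w=np.flatnonzero(g[r,230:330])+230; print(r,(w.min(),w.max()) if len(w) else None)
print(np.flatnonzero(g[0:150,280])[:3])
D=np.array([.5118,-.3177,.028]);u=np.array([np.cos(np.radians(-11.29)),np.sin(np.radians(-11.29)),0]);v=np.array([-u[1],u[0],0])
print('D corners px',wrist_px(d,[D+u*.0895+v*.021,D+u*.0895-v*.021]))
e=np.array([[.088,-.021,-.018],[.088,.021,-.018],[.088,-.021,.010],[.088,.021,.010]]); print('held corners px',wrist_px(d,e@R.T+s['position']))
E
```

```text
[ 0.5141 -0.3184  0.0918] [ 3.1253 -0.3117  0.0033] 0.45534153559013324
40 None
80 (np.int64(231), np.int64(328))
120 (np.int64(232), np.int64(328))
160 (np.int64(232), np.int64(327))
200 (np.int64(234), np.int64(326))
[72 73 74]
D corners px [[248.4607  93.6592]
 [310.6234  93.4996]]
held corners px [[231.2251  74.5713]
 [329.2395  74.5302]
 [239.2304  82.3918]
 [321.1559  82.3539]]
```

View pics/w7.png

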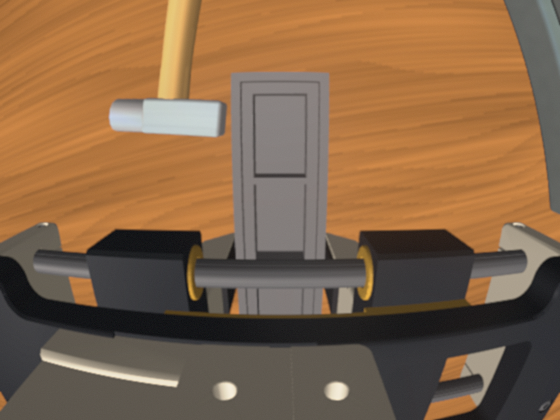

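The held tray appears as predicted (columns 231–329, far edge at row 72), squarely over D. Lowering it now.

Emit:
drive_tool([
  [0, 0, 0, -0.03, 0, -0.3, 0.3],
  [0, 0, 0, -0.03, 0, -0.6, 0.3],
  [0, 0, 0, -0.03, 0, -0.9, 0.3],
  [0, 0, 0, -0.03, 0, -1.05, 0.3],
  [0, 0, 0, -0.03, 0, -1.15, 0.3],
])

```text
clock: 17.6
position: [0.5114, -0.3181, 0.0431]
ee_rot: [-3.125, 0.313, 0.002]
force: [0.3, 1.0, -0.7]
width: 0.455
gripper_force: 25.0
```

Emit:
drive_tool([
  [0, 0, 0, 0, 0, -0.05, 0.3],
  [0, 0, 0, 0, 0, -0.1, 0.3],
  [0, 0, 0, 0, 0, -0.15, 0.3],
  [0, 0, 0, 0, 0, -0.2, 0.3],
  [0, 0, 0, 0, 0, -0.22, 0.3],
])

```text
clock: 18.1
position: [0.512, -0.3184, 0.0355]
ee_rot: [3.126, -0.312, 0.0]
force: [-0.3, -1.6, -0.8]
width: 0.454
gripper_force: 25.0
```

Emit:
drive_tool([
  [0, 0, 0, 0, 0, 0, 0.3],
  [0, 0, 0, 0, 0, -0.02, 0.3],
])

```text
clock: 18.3
position: [0.5121, -0.3184, 0.0349]
ee_rot: [3.126, -0.313, 0.001]
force: [-1.0, -0.1, -1.5]
width: 0.455
gripper_force: 25.0
```

No contact force at 34.9 mm, so it is nested. Release and fetch W.

Emit:
drive_tool([
  [0, 0, 0, 0, 0, 0, 0.8],
  [0, 0, 0, 0, 0, 0, 0.8],
  [0, 0, 0, 0, 0, 0, 0.8],
  [0, 0, 0, 0, 0, 0.8, 0.8],
  [0, 0, 0, 0, 0, 1.6, 0.8],
])

```text
clock: 18.8
position: [0.5113, -0.3179, 0.0988]
ee_rot: [-3.125, 0.312, 0.003]
force: [1.0, -0.4, 0.6]
width: 0.792
gripper_force: 0.0
```

Emit:
drive_tool([
  [0, 0, 0, 0, 0, 1.0, 0.8],
  [0, 0, 0, 0, 0, 2.0, 0.8],
  [0, 0, 0.2, -0.1, 0.7, 2.4, 0.8],
  [0, 0, 0.5, -0.2, 1.6, 2.4, 0.8],
  [0, 0, 0.9, -0.3, 2.7, 2.4, 0.8],
])

```text
clock: 19.3
position: [0.5, -0.2107, 0.1957]
ee_rot: [3.134, -0.192, 0.003]
force: [1.3, 0.9, -0.2]
width: 0.796
gripper_force: 0.0
```

Emit:
drive_tool([
  [0, 0, 0.4, -0.1, 1.1, 0, 0.8],
  [0, 0, 0.8, -0.2, 2.2, 0, 0.8],
  [0, 0, 1.2, -0.3, 3.3, 0, 0.8],
  [0, 0, 1.6, -0.4, 4.4, 0, 0.8],
  [0, 0, 2.0, -0.5, 5.5, 0, 0.8],
])

```text
clock: 19.8
position: [0.4796, 0.0113, 0.1951]
ee_rot: [3.14, 0.086, 0.001]
force: [0.5, 0.7, 0.1]
width: 0.801
gripper_force: 0.0
```

Emit:
drive_tool([
  [0, 0, 0.4, -0.1, 1.1, 0, 0.8],
  [0, 0, 0.8, -0.2, 2.2, 0, 0.8],
  [0, 0, 1.2, -0.3, 3.3, 0, 0.8],
  [0, 0, 1.6, -0.4, 4.4, 0, 0.8],
  [0, 0, 2.0, -0.5, 5.5, 0, 0.9],
])

```text
clock: 20.3
position: [0.4596, 0.2313, 0.1951]
ee_rot: [3.121, 0.36, 0.001]
force: [1.2, 0.5, -0.1]
width: 0.843
gripper_force: 0.0
```

Emit:
drive_tool([
  [0, 0, 0.4, -0.1, 1.1, 0, 1],
  [0, 0, 0.64, -0.17, 2.2, 0, 1],
  [0, 0, 0.64, -0.17, 2.7, 0, 1],
  [0, 0, 0.64, -0.17, 2.7, 0, 1],
  [0, 0, 0.64, -0.17, 2.7, 0, 1],
])

```text
clock: 20.8
position: [0.453, 0.3373, 0.1945]
ee_rot: [3.109, 0.446, -0.001]
force: [0.9, 0.0, 0.3]
width: 0.998
gripper_force: 0.0
```

```bash
python3 - <<'E'
from h import *
np.set_printoptions(precision=4,suppress=True)
d=grab('wrist'); np.savez('w8.npz',d=d); s=d['state'];print(s['position'],s['ee_rot'],s['joints'])
tray1(d,wrist_px(d,[.5315,.3615,.028])[0].astype(int),.028,232)
E
```

```text
[0.453  0.3373 0.1945] [ 3.1091  0.4456 -0.0005] [-0.3401  0.4263 -0.5425  1.7301  0.2483  1.0547 -2.2528]
size (0.1364118754863739, 0.04115612432360649) yaw 16.618341 far [0.5398 0.3644] centre [0.454  0.3388]
   -61.5 [0.3951 0.3212]
   -20.5 [0.4344 0.3329]
   20.5 [0.4737 0.3446]
   61.5 [0.5129 0.3564]
```

Emit:
drive_tool([
  [0, 0, 0, 0.02, 0.03, -1.0, 1],
  [0, 0, 0, 0.02, 0.03, -2.0, 1],
  [0, 0, 0, 0.02, 0.03, -3.0, 1],
  [0, 0, 0, 0.02, 0.03, -4.0, 1],
  [0, 0, 0, 0.02, 0.03, -4.6, 1],
])

```text
clock: 21.35
position: [0.4537, 0.3356, 0.0082]
ee_rot: [3.108, 0.441, -0.004]
force: [-0.1, 0.0, 0.3]
width: 1.002
gripper_force: 0.0
```

Emit:
drive_tool([
  [0, 0, 0, 0, 0, 0, 1],
  [0, 0, 0, 0, 0, 0, 1],
  [0, 0, 0, 0, 0, 0, 0.3],
  [0, 0, 0, 0, 0, 0, 0.3],
  [0, 0, 0, 0, 0, 0, 0.3],
])

```text
clock: 21.85
position: [0.4547, 0.3392, 0.012]
ee_rot: [-3.109, -0.444, -0.003]
force: [0.0, -0.4, 0.0]
width: 0.792
gripper_force: 0.0
```

Emit:
drive_tool([
  [0, 0, 0, 0, 0, 0, 0.3],
  [0, 0, 0, 0, 0, 0, 0.3],
  [0, 0, 0, 0, 0, 0, 0.3],
  [0, 0, 0, 0, 0, 0, 0.3],
  [0, 0, 0, 0, 0, 0, 0.3],
])

```text
clock: 22.35
position: [0.4539, 0.3388, 0.0107]
ee_rot: [3.11, 0.445, -0.0]
force: [-0.6, -0.1, 0.2]
width: 0.456
gripper_force: 25.0
```

Emit:
drive_tool([
  [0, 0, 0, 0, 0, 0.4, 0.3],
  [0, 0, 0, 0, 0, 1.2, 0.3],
  [0, 0, 0, 0, 0, 2.0, 0.3],
  [0, 0, 0, 0, 0, 2.8, 0.3],
  [0, 0, 0, 0, 0, 3.6, 0.3],
])

```text
clock: 22.85
position: [0.4536, 0.3386, 0.1558]
ee_rot: [3.11, 0.445, -0.001]
force: [0.1, 0.6, -1.0]
width: 0.456
gripper_force: 25.0
```

Emit:
drive_tool([
  [0, 0, -0.2, 0.05, -0.6, 0, 0.3],
  [0, 0, -0.5, 0.15, -1.6, 0, 0.3],
  [0, 0, -0.9, 0.25, -2.7, 0, 0.3],
  [0, 0, -1.3, 0.35, -3.8, 0, 0.3],
  [0, 0, -1.7, 0.45, -4.9, 0, 0.3],
])

```text
clock: 23.35
position: [0.4717, 0.1411, 0.1547]
ee_rot: [3.134, 0.211, -0.0]
force: [0.8, 0.1, -0.1]
width: 0.456
gripper_force: 25.0
```

Emit:
drive_tool([
  [0, 0, -0.4, 0.1, -1.1, 0, 0.3],
  [0, 0, -0.8, 0.2, -2.2, 0, 0.3],
  [0, 0, -1.2, 0.3, -3.3, 0, 0.3],
  [0, 0, -1.6, 0.4, -4.4, 0, 0.3],
  [0, 0, -2.0, 0.5, -5.5, 0, 0.3],
])

```text
clock: 23.85
position: [0.4916, -0.0789, 0.1547]
ee_rot: [3.141, -0.063, -0.0]
force: [1.0, -0.6, -1.1]
width: 0.453
gripper_force: 25.0
```

Emit:
drive_tool([
  [0, 0, -0.4, 0.1, -1.1, 0, 0.3],
  [0, 0, -0.8, 0.2, -2.2, 0, 0.3],
  [0, 0, -1.2, 0.3, -3.3, 0, 0.3],
  [0, 0, -1.5, 0.4, -4.4, 0, 0.3],
  [0, 0, -1.82, 0.5, -5.3, 0, 0.3],
])

```text
clock: 24.35
position: [0.5113, -0.292, 0.1545]
ee_rot: [3.125, -0.314, -0.001]
force: [0.4, -0.6, -1.1]
width: 0.454
gripper_force: 25.0
```

Emit:
drive_tool([
  [0, 0, 0, 0, -0.72, 0, 0.3],
  [0, 0, 0, 0, -0.72, -0.5, 0.3],
  [0, 0, 0, 0, -0.72, -0.9, 0.3],
  [0, 0, 0, 0, -0.72, -1.0, 0.3],
  [0, 0, 0, 0, -0.72, -1.0, 0.3],
])

```text
clock: 24.85
position: [0.5115, -0.3174, 0.1141]
ee_rot: [-3.126, 0.309, 0.002]
force: [0.1, 0.7, -0.5]
width: 0.454
gripper_force: 25.0
```

Emit:
drive_tool([
  [0, 0, 0, 0, 0, 0, 0.3],
  [0, 0, 0, 0, 0, 0, 0.3],
  [0, 0, 0, 0, 0, 0, 0.3],
])

```text
clock: 25.15
position: [0.5124, -0.318, 0.1155]
ee_rot: [3.126, -0.309, 0.002]
force: [0.2, -0.5, -1.4]
width: 0.457
gripper_force: 25.0
```

```bash
python3 - <<'E'
from h import *
np.set_printoptions(precision=4,suppress=True)
d=grab('wrist'); np.savez('w9.npz',d=d); save(d,'w9.png'); s=d['state'];print(s['position'],s['ee_rot'],s['width'])
R=Ro.from_rotvec(s['ee_rot']).as_matrix(); hsv=cv2.cvtColor(d['pixels'],cv2.COLOR_RGB2HSV); g=(hsv[...,1]<75)
for r in (80,120,160,200):
    w=np.flatnonzero(g[r,226:334])+226; print(r,w.min(),w.max())
print(np.flatnonzero(g[40:150,280])[:3]+40)
e=np.array([[.0895,-.021,-.018],[.0895,.021,-.018]]); print('held corners px',wrist_px(d,e@R.T+s['position']))
E
```

```text
[ 0.5124 -0.318   0.1155] [ 3.1257 -0.3095  0.0018] 0.45657426754188074
80 231 327
120 226 327
160 232 326
200 234 325
[71 72 73]
held corners px [[231.2324  71.207 ]
 [329.226   71.1661]]
```

Held tray is centred (far edge row 71 as predicted, at the same spot as the first one). Lowering.

Emit:
drive_tool([
  [0, 0, 0, 0, 0, -0.3, 0.3],
  [0, 0, 0, 0, 0, -0.6, 0.3],
  [0, 0, 0, 0, 0, -0.9, 0.3],
  [0, 0, 0, 0, 0, -1.05, 0.3],
  [0, 0, 0, 0, 0, -1.15, 0.3],
])

```text
clock: 25.7
position: [0.5114, -0.3177, 0.0674]
ee_rot: [-3.126, 0.31, 0.002]
force: [0.3, -0.0, -0.6]
width: 0.456
gripper_force: 25.0
```

Emit:
drive_tool([
  [0, 0, 0, 0, 0, -0.07, 0.3],
  [0, 0, 0, 0, 0, -0.14, 0.3],
  [0, 0, 0, 0, 0, -0.2, 0.3],
  [0, 0, 0, 0, 0, -0.24, 0.3],
  [0, 0, 0, 0, 0, -0.24, 0.3],
])

```text
clock: 26.2
position: [0.5119, -0.318, 0.0591]
ee_rot: [3.126, -0.31, -0.0]
force: [-0.8, -0.9, -0.4]
width: 0.455
gripper_force: 25.0
```

Emit:
drive_tool([
  [0, 0, 0, 0, 0, 0, 0.3],
  [0, 0, 0, 0, 0, -0.02, 0.3],
])

```text
clock: 26.4
position: [0.5122, -0.3181, 0.0587]
ee_rot: [3.126, -0.31, 0.001]
force: [-5.1, 1.7, 14.1]
width: 0.454
gripper_force: 25.0
```

Emit:
drive_tool([
  [0, 0, 0, 0, 0, 0.02, 0.8],
  [0, 0, 0, 0, 0, 0.02, 0.8],
  [0, 0, 0, 0, 0, 0.02, 0.8],
  [0, 0, 0, 0, 0, 0.7, 0.8],
  [0, 0, 0, 0, 0, 1.6, 0.8],
])

```text
clock: 26.9
position: [0.5106, -0.3173, 0.1213]
ee_rot: [-3.125, 0.309, 0.006]
force: [1.5, 0.1, 0.1]
width: 0.79
gripper_force: 0.0
```

Emit:
drive_tool([
  [0, 0, 0, 0, 0, 1.0, 0.8],
  [0, 0, 0, -0.3, -0.5, 2.0, 0.8],
  [0, 0, 0, -1.0, -1.3, 2.6, 0.8],
  [0, 0, 0, -1.7, -2.1, 3.0, 0.8],
  [0, 0, 0, -1.7, -2.1, 3.0, 0.8],
])

```text
clock: 27.4
position: [0.4396, -0.409, 0.245]
ee_rot: [3.119, -0.324, 0.002]
force: [-0.2, -0.4, 0.3]
width: 0.802
gripper_force: 0.0
```

Emit:
drive_tool([
  [0, 0, 0, 0, 0, 0, 0.8],
  [0, 0, 0, 0, 0, 0, 0.8],
  [0, 0, 0, 0, 0, 0, 0.8],
])

```text
clock: 27.7
position: [0.4448, -0.4005, 0.2417]
ee_rot: [-3.125, 0.306, 0.001]
force: [-0.6, 0.5, 0.7]
width: 0.798
gripper_force: 0.0
```

```bash
python3 - <<'E'
from h import *
np.set_printoptions(precision=4,suppress=True)
t=grab('top');s=grab('scene');d=grab('wrist'); np.savez('wA.npz',d=d); print(d['state']['position'])
a=cv2.resize(s['pixels'][120:270,190:390],(400,300),interpolation=2); b=cv2.resize(t['pixels'][190:310,200:440],(400,200),interpolation=2)
c=cv2.resize(d['pixels'],(400,300)); b=cv2.copyMakeBorder(b,0,100,0,0,0); e=cv2.resize(s['pixels'],(400,300))
cv2.imwrite('pics/fin.png',np.vstack([np.hstack([a,b]),np.hstack([c,e])])[:,:,::-1])
# where stack corners should appear in the wrist view
u=np.array([np.cos(np.radians(-11.29)),np.sin(np.radians(-11.29)),0]);v=np.array([-u[1],u[0],0])
for z in (.028,.076): C=np.array([.5118,-.3177,z]); print(z,(wrist_px(d,[C+i*u*.0895+j*v*.021 for i,j in((1,1),(1,-1),(-1,-1),(-1,1))])*400/560+[0,300]).round())
try: tray1(d,wrist_px(d,[.5928,-.334,.076])[0].astype(int),.076,232)
except Exception as x: print(x)
E
```

```text
[ 0.4446 -0.4008  0.2418]
0.028 [[129. 346.]
 [154. 344.]
 [156. 452.]
 [133. 452.]]
0.076 [[120. 341.]
 [148. 338.]
 [151. 461.]
 [124. 461.]]
size (0.05726019665598869, 0.17790937423706055) yaw -11.1563 far [ 0.5992 -0.3392] centre [ 0.5114 -0.3219]
   -61.5 [ 0.451 -0.31 ]
   -20.5 [ 0.4913 -0.318 ]
   20.5 [ 0.5315 -0.3259]
   61.5 [ 0.5717 -0.3338]
```

View pics/fin.png

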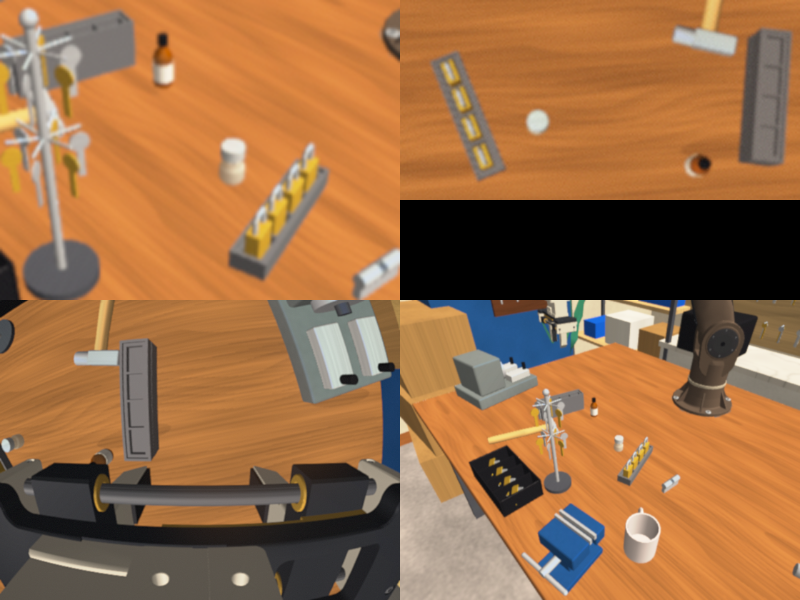

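The final views show four upright locks level in tray_a. The stack is square, its top rim measures 178 mm at the nested height, and the bystanders are undisturbed. Handing in.

```bash
python3 -c "
from cell import arm
print(arm.sign_off())"
```

```text
the job is handed in; nothing more can be done
None
```

Handed in at about 28 s of the 70 s: all four padlocks stand in tray_a, the two emptied trays are nested on tray_d, and the bystanders look undisturbed in the last pictures; the sign-off returned no verdict.

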